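# Seat the lens barrel in the V-block and hold it down

### The arm

A 6-joint arm with a two-finger parallel gripper is mounted at the origin on a cart in front of the work surface, level with it; the furniture and walls round the work are solid. World frame = base frame: x ahead of the robot, y to its left, z up, the work surface at z = 0. Lengths are in m, angles in rad, forces in N, time in s.
With the tool pointing down it reaches from about 0.3 to 0.825 m from the base axis. Payload 5.4 kg.
Tool frame: the origin (TCP) lies at the very end of the fingers, on their centre line; the grasp point (between the pads) lies arm.grasp_offset behind it (arm.grasp_offset is the distance from the TCP to the grasp point, in m); z points along the fingers, y is the line along which they close (so a half turn about z gives the same grasp; the last joint's range is limited). The gripper opens to 92 mm and grips with 3 to 60 N. Pads are 20 mm wide; open, the fingers measure 128 mm over their backs; the gripper's body (75 mm by 189 mm) begins 69 mm behind the grasp point.
Start: joints at [-1.465, 0.158, 1.597, -0, 1.386, -0.21], TCP at [0.179, -0.547, 0.215] pointing down, gripper open.
Joint ranges: [-2.91, 2.91], [-0.94, 2.29], [0.18, 2.7], [-1.29, 4.43], [0.17, 2.64], [-3, 3]. Speed limits (rad/s): [2.57, 2.57, 3.14, 3.14, 3.14, 3.14].

### API

Orientations are given as a unit quaternion [x, y, z, w].
In Python, from plant import read_state, viewer, ticket, arm gives the robot as it stands.
- The arm moves only by the tool step_arm, never from a script. Its arguments are lists of equal length, an entry for each row: "claw": the opening in per cent of the stroke, from 0 (shut) to 100 (fully open); "travel": the shift along the tool's x, y, z in mm, a list of three; "angular": the turn, a rotation vector about the tool's x, y, z in rad, a list of three. A call has 1 to 12 rows; each row shifts and turns the commanded pose from where the row before left it, along the tool's axes as they then stand; what a row does not reach is not made up. A row lasts 1/12 s, in which the tool goes at most 41.7 mm and 7.16 degrees, less where a joint would pass 70% of its speed; a pose out of reach is approached as far as the arm can. A call with a gripper value outside its range is refused whole. The fingers move at their own pace and stop on an object; "force" is the grip in N (left out, the last holds). Time passes only in rows, so rows that do not move let the fingers close. It gives the time, the measured TCP pose, the force, the opening and the grip force at its end, in the units of the state.
- read_state(): the state, without advancing time (a new reading comes with each control period).
- viewer.capture(name): name is "scene" or "top"; returns the picture (420x560x3 uint8, red, green, blue); there is no depth.
- viewer.camera_model(name): a dict with "camera_matrix" (3x3 intrinsics, pixels), "position" and "attitude" of the camera in the world. Camera axes: x right, y down, z forward; pixel columns grow to the right and rows downward; lengths in m; the calibration is good to about 2 mm. A picture is of the moment at which its call begins. camera_model takes no time and is no camera call.
- ticket.hand_in(): hands the job in; it is judged then, once.
Trained networks look in the newest picture that a camera, given by its name, has taken for a name from the list of things; names that differ only in an ending like _2 or _b are one class to them, and where a whole thing is asked for, a point or a joint stands for the part that bears it (a point fixed in the world has none). Each returns a list of dicts, best first, with "conf" (0 to 1); they miss things now and then, are a little off and sometimes report something else, mostly with a low value. They report only what shows in the picture. A call takes as long as a camera call.
- viewer.recognise(camera, target): "rect" ([left, top, right, bottom] in pixels, round what is visible of it).
The state is a dict: "t": time; "joints": joint angles; "joint_velocities": joint speeds; "effort": joint torques, N m; "eef_pos": TCP position; "tool_rot": TCP orientation; "wrist_force": force on the tool from outside, world axes, zero at the start; "ft_torque": the same for the moment, N m; "opening": opening from 0.0 (shut) to 1.0 (fully open); "gripper_force": force on a finger pad.
Only numpy, scipy, OpenCV 4.12 (cv2) and the standard library are available. Lean on these libraries where they do the work, as an engineer would, in place of code of your own. Each camera call takes 0.05 s, during which the arm holds its last target. There are 200 camera calls.

### The job

Pick up the lens barrel with the brass ring and lay it gently in the steel V-block, its brass-ringed lens end touching the upright end stop (a gap of up to 3 mm is all right). Then press it straight down with about 10 N so that it bears on both faces of the V, and finish while still pressing: the last pose holds it there, with the fingers either round the barrel or on top of it. Leave the blue-ringed barrel, the vial and the black adapter ring where they stand.

Things in the scene. Friction and masses are not known exactly. Their poses are not given: they have to be found in the camera images.
- brass_barrel_mid (a point): the barrel to seat: black smooth cylinder, 30 mm in diameter, 112 mm long, brass ring at its lens end, and at the other end an 8 mm long thread stub, 25 mm in diameter; 0.08 to 0.17 kg. This point: on its axis, half-way along, at its centre of mass, 45 mm above the desk at the start. Its y axis runs along the barrel towards the lens end (x and z may be rolled about it)
- brass_barrel_lens (a point): centre of the lens end face of that barrel, on its axis, 56 mm from its middle in the barrel's +y direction
- brass_barrel: the brass-ringed barrel as a solid; its origin lies on its skin (15 mm off the axis) half-way along: use the point for its centre
- stand_a: stand in which the brass-ringed barrel lies level: grey base 46 x 112 mm, 10 mm high, origin under its middle, y along the barrel; two V-shaped wire rests, 44 mm either side of the middle, so both flanks of the barrel's middle are free for fingers. The two stands change places
- blue_barrel_mid (a point): middle of the other barrel, the same but with a blue ring, in a second stand like the first: leave it alone
- seat_stop (a point): point fixed on the steel V-block: where the centre of the lens end face lies when the barrel is seated and touches the end stop; axes as the V-block's; 50 mm above the desk
- seat_mid (a point): where the middle of the barrel lies when it is seated and touches the end stop: 56 mm from seat_stop in the V-block's -y direction, on the seated axis, 50 mm above the desk. A seated barrel's top is 65 mm above the desk
- vblock: steel V-block, fixed; base plate 66 x 132 x 12 mm; origin under its middle, y along the groove to the end stop, z up. Two lands, each 25 mm long, 50 wide, 46 high, centred 42.5 mm either side of the origin along y; in the 60 mm gap between them fingers can go down beside the barrel. End stop: aluminium plate 50 mm wide, 8 thick, top 62 mm above the desk, inner face at y = +60 mm
- face_near: the face of the 90 degree V on the block's -x side (on both lands), origin and axes as the V-block's; the V's bottom line is 29 mm above the desk, its mouth 34 mm wide
- face_far: the face of the V on the block's +x side (on both lands), origin and axes as the V-block's
- vial: glass vial with a blue cap, 22 mm in diameter, 53 mm tall, standing loose behind the stands; origin at its underside: a bystander
- adapter_ring: black adapter ring, 36 mm wide, 13 mm high, lying loose behind the V-block; origin at its underside: a bystander

How it is judged:
By the outcome, as a careful person would: the job done as asked, in the order asked, and still so for the second after the job is handed in, while the arm keeps its last pose, push and grip.
It also fails if it takes over 51 s, if anything falls off the work surface, if the arm or the gripper's body presses on something with over 40 N, if the wrist force passes 120 N, or if a joint passes its speed limit or range.

## Working session

There is one attempt and no reset: what is moved stays moved. The work goes in short steps, Python scripts to look and compute and a tool call to move; the robot and the scene stay as the last step left them, time stands still between calls to the robot, and variables do not carry over. Pictures are saved under pics/ and viewed, at most 10 in all, crops included, and the job is handed in when it is done.

Besides the shell and the picture viewer there is one more tool, called after "Call:" as a command line: name --argument value ..., lists and objects as JSON in quotes. step_arm: Moves the arm, as the interface text tells. Its arguments: {"type":"object","properties":{"claw":{"type":"array"},"travel":{"type":"array"},"angular":{"type":"array"},"force":{"type":"number"}},"required":["claw","travel","angular"]}

```bash
mkdir -p pics; python3 - <<'E'
from plant import read_state, viewer, ticket, arm
import cv2,numpy as np
for n in("scene","top"):
    im=viewer.capture(n); cv2.imwrite(f"pics/{n}0.png",cv2.cvtColor(im,cv2.COLOR_RGB2BGR))
    m=viewer.camera_model(n); print(n,m)
    for t in ("brass_barrel","brass_barrel_lens","blue_barrel_mid","vblock","seat_stop","stand_a"):
        print(t,[(np.round(d["rect"]).tolist(),round(d["conf"],2)) for d in viewer.recognise(n,t)[:3]])
print(read_state(),arm.grasp_offset)
E
```

```text
scene {'camera_matrix': array([[387.95110971,   0.        , 281.2725721 ],
       [  0.        , 387.95110971, 209.17655683],
       [  0.        ,   0.        ,   1.        ]]), 'position': array([0.26719701, 0.57267279, 0.61279466]), 'attitude': array([-0.21743735,  0.87647025, -0.41643771,  0.10535908])}
brass_barrel [([354.0, 158.0, 384.0, 189.0], 0.8)]
brass_barrel_lens [([351.0, 159.0, 380.0, 190.0], 0.72)]
blue_barrel_mid [([304.0, 198.0, 350.0, 234.0], 0.62)]
vblock [([258.0, 270.0, 302.0, 339.0], 0.56)]
seat_stop [([258.0, 269.0, 300.0, 342.0], 0.75)]
stand_a [([346.0, 169.0, 382.0, 201.0], 0.92)]
top {'camera_matrix': array([[464.6284295 ,   0.        , 275.57056749],
       [  0.        , 464.6284295 , 204.76176279],
       [  0.        ,   0.        ,   1.        ]]), 'position': array([ 0.44429723, -0.00642587,  1.23919229]), 'attitude': array([-0.7045067 ,  0.70742147, -0.04057872,  0.03973084])}
brass_barrel [([360.0, 237.0, 409.0, 255.0], 0.68)]
brass_barrel_lens [([363.0, 239.0, 409.0, 256.0], 0.76), ([355.0, 239.0, 403.0, 261.0], 0.4)]
blue_barrel_mid [([279.0, 228.
[... 214 characters left out ...]
, 'joints': array([-1.46507987e+00,  1.58385251e-01,  1.59699015e+00,  3.40324335e-06,
        1.38622764e+00, -2.10102812e-01]), 'joint_velocities': array([-0.00091103, -0.00060163, -0.00160627,  0.00054394, -0.00141155,
        0.00059617]), 'effort': array([-8.00006717e-06, -3.85483146e+01, -3.22298527e+01,  7.02994340e-02,
        3.07346298e-02, -2.70799617e-06]), 'eef_pos': array([ 0.17856964, -0.5465489 ,  0.21461438]), 'tool_rot': array([ 9.87558208e-01,  1.57253886e-01,  1.94130043e-06, -5.09757781e-06]), 'wrist_force': array([0.72450667, 0.3470996 , 0.20355931]), 'ft_torque': array([ 0.04580476, -0.0234605 , -0.00101663]), 'gripper_force': 0.0, 'opening': 1.0036340919966389} 0.0187
```

View pics/top0.png

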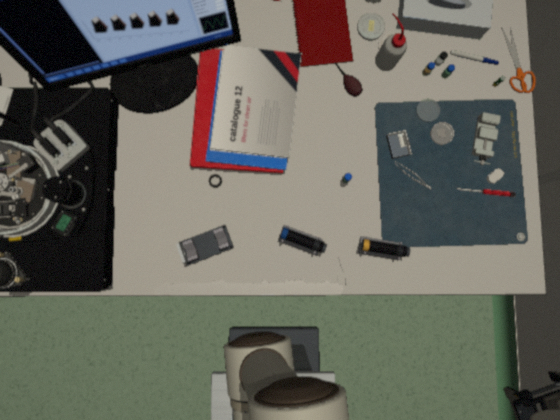

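View pics/scene0.png

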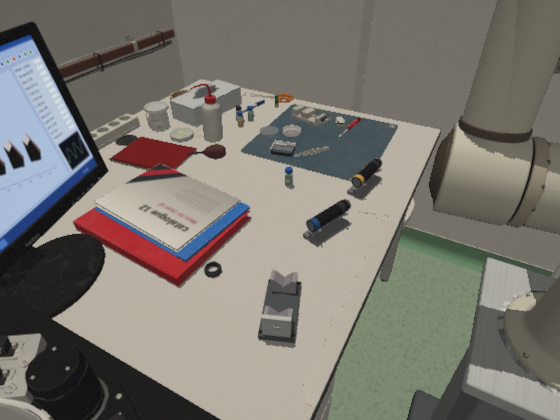

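The top view shows the brass barrel at about (384,247) with its ring to the left, the blue barrel at (303,240) and the V-block at (206,244). I'll enlarge these to get the axes and the stop end.

```bash
python3 - <<'E'
import cv2,numpy as np
a=cv2.imread("pics/top0.png");b=cv2.imread("pics/scene0.png")
def c(im,x,y,w,h,W=400,H=300): return cv2.resize(im[y:y+h,x:x+w],(W,H),interpolation=cv2.INTER_CUBIC)
# scale 5 for 80x60
g=np.vstack([np.hstack([c(a,345,217,80,60),c(a,166,214,80,60)]),np.hstack([c(b,328,145,80,60),c(b,226,262,107,80)])])
g=np.clip(g.astype(float)*1.5,0,255).astype(np.uint8)
cv2.imwrite("pics/z.png",g)
E
```

```text
(no output)
```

View pics/z.png

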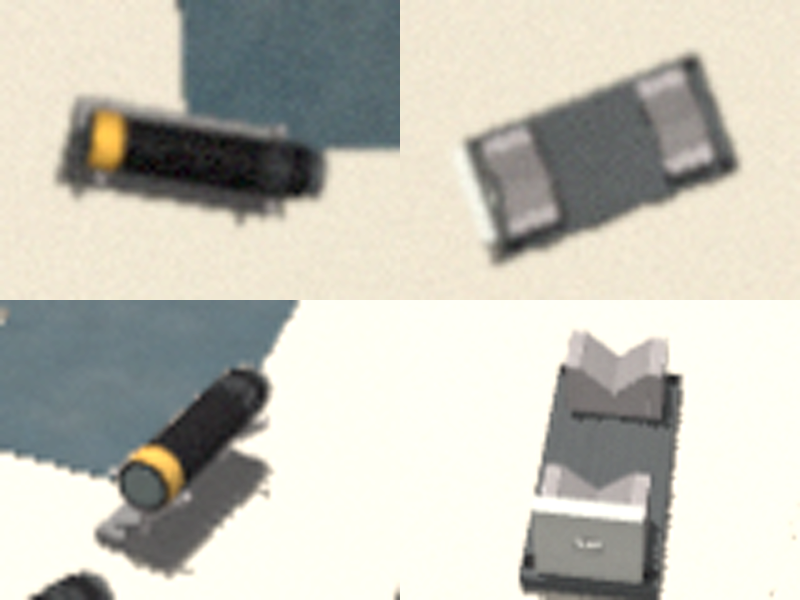

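The stop is at the left (+y) end of the V-block, and the brass lens end also points left. Next I fit the poses and overlay them to check.

```bash
cat > h.py <<'E'
import cv2,numpy as np
from scipy.spatial.transform import Rotation as R
from scipy.optimize import least_squares
from plant import viewer
CM={n:viewer.camera_model(n) for n in("scene","top")}
def proj(n,P):
    m=CM[n]; q=R.from_quat(m["attitude"]).inv().apply(np.atleast_2d(P)-m["position"])
    u=q@m["camera_matrix"].T; return u[:,:2]/u[:,2:]
def place(p,L):  # p=x,y,yaw ; L local points with z
    c,s=np.cos(p[2]),np.sin(p[2]); L=np.atleast_2d(L).astype(float)
    return np.c_[p[0]+c*L[:,0]-s*L[:,1],p[1]+s*L[:,0]+c*L[:,1],L[:,2]]
def fit(obs,p0):
    f=lambda p:np.concatenate([(proj(n,place(p,L))-np.array(u)).ravel() for n,L,u in obs])
    r=least_squares(f,p0,loss="soft_l1"); return r.x,f(r.x).reshape(-1,2)
def cyl(z=.045):
    t=np.linspace(0,2*np.pi,40); o=[]
    for y,r in((.056,.015),(.049,.015),(-.056,.015),(-.056,.0125),(-.064,.0125)):
        o.append(np.c_[r*np.cos(t),0*t+y,z+r*np.sin(t)])
    return o
E
cat > a.py <<'E'
from h import *
mm=1e-3
C=lambda pts,ox,oy,s,dx,dy:[[ox+(x-dx)/s,oy+(y-dy)/s] for x,y in pts]
TR=lambda p:C(p,166,214,5,400,0)
BR=lambda p:[[226+(x-400)/3.738,262+(y-300)/3.75] for x,y in p]
# image-left/+y ; image-up/+x
lands=np.array([[25,55,46],[25,30,46],[-25,30,46],[-25,55,46],[25,-30,46],[25,-55,46],[-25,-55,46],[-25,-30,46]])*mm
u1=TR([(485,137),(525,128),(560,220),(512,235),(640,82),(682,68),(715,160),(673,175)])
b=np.array([[33,-66,12],[-33,-66,12]])*mm; u2=TR([(695,55),(738,165)])
s=np.array([[25,68,62],[-25,68,62]])*mm; u3=BR([(532,513),(648,518)])
u4=BR([(560,367),(681,377)])
for nm,obs in(("both",[("top",lands,u1),("top",b,u2),("scene",s,u3),("scene",b,u4)]),("top",[("top",lands,u1),("top",b,u2)]),("scene",[("scene",s,u3),("scene",b,u4)])):
    p,r=fit(obs,[.35,.17,.3]); print("vb",nm,p.round(4),np.abs(r).max(1).round(1))
    if nm=="both":V=p
TL=lambda p:C(p,345,217,5,0,0); BL=lambda p:C(p,328,145,5,0,300)
o=[("top",np.array([[0,56,60],[0,-64,55]])*mm,TL([(88,138),(323,172)])),("scene",np.array([[0,56,45]])*mm,BL([(143,485)]))]
for nm,obs in(("both",o),("top",o[:1])):
    p,r=fit(obs,[.35,-.2,-.1]); print("br",nm,p.round(4),r.round(1).tolist())
    if nm=="both":B=p
np.save("VB.npy",[V,B])
g=[]
for n,w in(("top",((345,217,80,60),(166,214,80,60))),("scene",((328,145,80,60),(240,265,80,60)))):
    im=cv2.imread(f"pics/{n}0.png"); row=[]
    for k,(x,y,ww,hh) in enumerate(w):
        z=cv2.resize(im[y:y+hh,x:x+ww],(400,300),interpolation=cv2.INTER_CUBIC)
        z=np.clip(z*1.5,0,255).astype(np.uint8)
        loops=[place(B,l) for l in cyl()] if k==0 else [place(V,lands[:4]),place(V,lands[4:]),place(V,np.array([[25,60,62],[25,68,62],[-25,68,62],[-25,60,62]])*mm),place(V,np.array([[33,66,12],[33,-66,12],[-33,-66,12],[-33,66,12]])*mm)]
        for l in loops:
            q=((proj(n,l)-[x,y]+.5)*5).round().astype(np.int32); cv2.polylines(z,[q],True,(0,255,0) ,1)
        row.append(z)
    g.append(np.hstack(row))
cv2.imwrite("pics/ov.png",np.vstack(g))
E
python3 a.py
```

```text
vb both [0.4801 0.1728 0.3667] [1.5 0.4 0.6 0.2 1.4 0.6 0.7 1.1 1.3 1.3 1.1 1.  3.2 2.9]
vb top [0.4797 0.1715 0.3557] [1.2 0.4 0.5 0.1 0.7 0.1 0.2 0.7 1.8 1.7]
vb scene [0.4804 0.1754 0.3778] [0.6 2.  2.3 2.3]
br both [ 0.4689 -0.2837 -0.1539] [[0.2, -0.4], [-0.3, -0.0], [0.4, 0.1]]
br top [ 0.4683 -0.2838 -0.1458] [[0.2, 0.0], [-0.2, -0.0]]
```

View pics/ov.png

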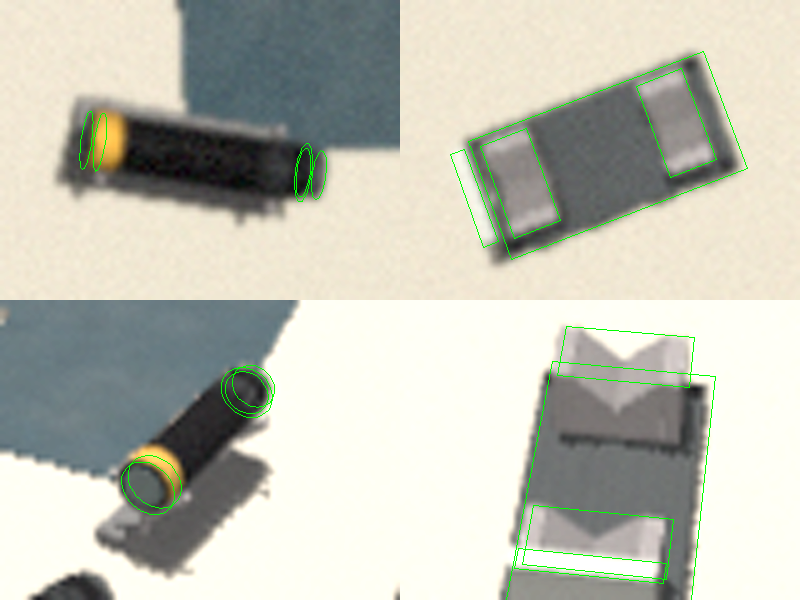

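The overlays agree with both pictures to about 1 px. The V-block is at (0.480, 0.172) with yaw 0.36, and the barrel is at (0.469, -0.284) with yaw -0.15. Heights, sizes and reach are all plausible, so I'm moving.

Call:
step_arm --claw '[100,100,100,100,100,100,100,100,100,100,100,100]' --travel '[[29.8,-13.3,0],[29.8,-13.3,0],[29.8,-13.3,0],[29.8,-13.3,0],[29.8,-13.3,0],[29.8,-13.3,0],[29.8,-13.3,0],[29.8,-13.3,0],[29.8,-13.3,0],[29.8,-13.3,0],[29.8,-13.3,0],[29.8,-13.3,0]]' --angular '[[0,0,0],[0,0,0],[0,0,0],[0,0,0],[0,0,0],[0,0,0],[0,0,0],[0,0,0],[0,0,0],[0,0,0],[0,0,0],[0,0,0]]' --force 20

```text
t: 1.7
eef_pos: [0.47, -0.2825, 0.2148]
tool_rot: [0.988, 0.157, 0.0, 0.0]
wrist_force: [-0.9, -0.1, 1.0]
opening: 1.0
gripper_force: 0.0
```

Call:
step_arm --claw '[100,100,100,100,100,100,100,100,100,100,100,100]' --travel '[[0,0,0],[0,0,0],[0,0,0],[0,0,0],[0,0,0],[0,0,0],[0,0,0],[0,0,0],[0,0,0],[0,0,0],[0,0,0],[0,0,0]]' --angular '[[0,0,-0.11],[0,0,-0.11],[0,0,-0.11],[0,0,-0.11],[0,0,-0.11],[0,0,-0.11],[0,0,-0.11],[0,0,-0.11],[0,0,-0.11],[0,0,-0.11],[0,0,0],[0,0,0]]'

```text
t: 2.7
eef_pos: [0.4689, -0.2838, 0.2146]
tool_rot: [0.761, 0.649, 0.0, 0.0]
wrist_force: [-0.3, 0.2, 0.6]
opening: 0.998
gripper_force: 0.0
```

```bash
cat > g.py <<'E'
# tool-frame delta to goal: python g.py x y z toolxyaw
import sys,numpy as np
from scipy.spatial.transform import Rotation as R
from plant import read_state
s=read_state(); T=R.from_quat(s["tool_rot"]); x,y,z,w=map(float,sys.argv[1:5])
G=R.from_euler("z",w)*R.from_euler("x",np.pi)
print("t",s["t"],"pos",s["eef_pos"].round(4),"xdir yaw",np.arctan2(*T.as_matrix()[[1,0],0]).round(4),"tilt",T.as_matrix()[:,2].round(4))
print("travel mm",(T.inv().apply(np.array([x,y,z])-s["eef_pos"])*1e3).round(1),"turn",(T.inv()*G).as_rotvec().round(4))
print("F",s["wrist_force"].round(2),"M",s["ft_torque"].round(3),"open",round(s["opening"],3),"gf",round(s["gripper_force"],2))
E
python3 g.py .469 -.284 .0265 1.42
```

```text
t 2.7 pos [ 0.4689 -0.2838  0.2146] xdir yaw 1.4127 tilt [ 1.e-04 -1.e-04 -1.e+00]
travel mm [-2.000e-01  1.000e-01  1.881e+02] turn [ 0.0001  0.0001 -0.0073]
F [-0.3   0.24  0.62] M [-0.009 -0.092 -0.002] open 0.998 gf 0.0
```

Call:
step_arm --claw '[100,100,100,100,100,100,100,100,100,100,100,100]' --travel '[[0,0,20],[0,0,20],[0,0,20],[0,0,20],[0,0,20],[0,0,20],[0,0,18],[0,0,15],[0,0,15],[0,0,10],[0,0,10],[0,0,0]]' --angular '[[0,0,-0.007],[0,0,0],[0,0,0],[0,0,0],[0,0,0],[0,0,0],[0,0,0],[0,0,0],[0,0,0],[0,0,0],[0,0,0],[0,0,0]]'

```text
t: 3.7
eef_pos: [0.4679, -0.2828, 0.0247]
tool_rot: [0.758, 0.652, -0.0, -0.002]
wrist_force: [0.0, -0.4, -0.1]
opening: 0.996
gripper_force: 0.0
```

Call:
step_arm --claw '[80,65,50,45,42,40,38,36,34,32,31,30]' --travel '[[0,0,0],[0,0,0],[0,0,0],[0,0,0],[0,0,0],[0,0,0],[0,0,0],[0,0,0],[0,0,0],[0,0,0],[0,0,0],[0,0,0]]' --angular '[[0,0,0],[0,0,0],[0,0,0],[0,0,0],[0,0,0],[0,0,0],[0,0,0],[0,0,0],[0,0,0],[0,0,0],[0,0,0],[0,0,0]]'

```text
t: 4.7
eef_pos: [0.47, -0.2841, 0.0271]
tool_rot: [0.758, 0.653, 0.001, 0.001]
wrist_force: [4.3, 1.5, -0.3]
opening: 0.323
gripper_force: 20.0
```

```bash
python3 g.py .469 -.284 .0265 1.42
```

```text
t 4.7 pos [ 0.47   -0.2841  0.0271] xdir yaw 1.4225 tilt [ 2.3e-03 -9.0e-04 -1.0e+00]
travel mm [-0.  -1.   0.6] turn [0.0024 0.0006 0.0025]
F [ 4.27  1.46 -0.25] M [ 0.018 -0.942 -0.062] open 0.323 gf 19.96
```

Call:
step_arm --claw '[28,28,28,28,28,28,28,28,28,28,28,28]' --travel '[[0,1,0],[0,0,-3],[0,0,-5],[0,0,-8],[0,0,-12],[0,0,-17],[0,0,-20],[0,0,-20],[0,0,-17],[0,0,-12],[0,0,-6],[0,0,0]]' --angular '[[0,0,0],[0,0,0],[0,0,0],[0,0,0],[0,0,0],[0,0,0],[0,0,0],[0,0,0],[0,0,0],[0,0,0],[0,0,0],[0,0,0]]' --force 25

```text
t: 5.7
eef_pos: [0.4705, -0.2846, 0.1484]
tool_rot: [0.757, 0.653, 0.0, 0.001]
wrist_force: [0.9, -0.2, -0.8]
opening: 0.32
gripper_force: 24.9
```

```bash
python3 - <<'E'
import numpy as np
p=[.480,.172];w=.362
# stop at +60, seat_mid at y=+4; start 15 mm short
for y in(-.011,.004):print(p[0]-np.sin(w)*y,p[1]+np.cos(w)*y)
E
python3 g.py .4839 .1617 .147 1.933
```

```text
0.48389559853238984 0.16171290555723133
0.4785834187154946 0.17574076161555222
t 5.7 pos [ 0.4705 -0.2846  0.1484] xdir yaw 1.4228 tilt [ 0.0021 -0.0021 -1.    ]
travel mm [443.4 -52.6   0.5] turn [ 0.0018  0.0023 -0.5102]
F [ 0.94 -0.16 -0.75] M [-0.067 -0.137  0.033] open 0.32 gf 24.94
```

Call:
step_arm --claw '[28,28,28,28,28,28,28,28,28,28,28,28]' --travel '[[10,-1.2,0],[20,-2.4,0],[30,-3.5,0],[38,-4.5,0],[38,-4.5,0],[38,-4.5,0],[38,-4.5,0],[38,-4.5,0],[38,-4.5,0],[38,-4.5,0],[38,-4.5,0],[38,-4.5,0]]' --angular '[[0,0,0],[0,0,0],[0,0,0],[0,0,0],[0,0,0],[0,0,0],[0,0,0],[0,0,0],[0,0,0],[0,0,0],[0,0,0],[0,0,0]]'

```text
t: 6.7
eef_pos: [0.4801, 0.1231, 0.1451]
tool_rot: [0.757, 0.653, -0.001, -0.001]
wrist_force: [2.0, 0.5, -2.6]
opening: 0.317
gripper_force: 24.9
```

Call:
step_arm --claw '[28,28,28,28,28,28,28,28,28,28,28,28]' --travel '[[25,-3,0],[12,-1.5,0],[4,-1,0],[0,0,0],[0,0,0],[0,0,0],[0,0,0],[0,0,0],[0,0,0],[0,0,0],[0,0,0],[0,0,0]]' --angular '[[0,0,0],[0,0,0],[0,0,-0.03],[0,0,-0.08],[0,0,-0.1],[0,0,-0.1],[0,0,-0.1],[0,0,-0.07],[0,0,-0.03],[0,0,0],[0,0,0],[0,0,0]]'

```text
t: 7.7
eef_pos: [0.4825, 0.1613, 0.1463]
tool_rot: [0.569, 0.822, -0.0, -0.0]
wrist_force: [-0.0, -0.3, -1.5]
opening: 0.321
gripper_force: 24.9
```

```bash
python3 g.py .4839 .1617 .06 1.933
```

```text
t 7.7 pos [0.4825 0.1613 0.1463] xdir yaw 1.9315 tilt [-7.e-04 -3.e-04 -1.e+00]
travel mm [-0.1  1.5 86.3] turn [-0.0008 -0.     -0.0015]
F [-0.02 -0.35 -1.47] M [-0.043 -0.091  0.018] open 0.321 gf 24.94
```

Call:
step_arm --claw '[28,28,28,28,28,28,28,28,28,28]' --travel '[[0,1.5,5],[0,0,10],[0,0,15],[0,0,15],[0,0,15],[0,0,12],[0,0,10],[0,0,5],[0,0,0],[0,0,0]]' --angular '[[0,0,0],[0,0,0],[0,0,0],[0,0,0],[0,0,0],[0,0,0],[0,0,0],[0,0,0],[0,0,0],[0,0,0]]'

```text
t: 8.53
eef_pos: [0.4843, 0.1626, 0.0597]
tool_rot: [0.568, 0.823, 0.0, 0.0]
wrist_force: [-0.5, -0.3, -2.2]
opening: 0.323
gripper_force: 24.9
```

```bash
python3 g.py .4839 .1617 .031 1.933; cat > p.py <<'E'
import sys
from h import *
o=[]
for n,(x,y) in(("top",(166,214)),("scene",(240,260))):
    im=cv2.cvtColor(viewer.capture(n),cv2.COLOR_RGB2BGR)
    if n=="scene": z=cv2.resize(im[y:y+90,x-20:x+60],(533,600),interpolation=cv2.INTER_CUBIC)[:, :400]
    z=cv2.resize(im[y-15:y+75,x:x+60] if n=="top" else im[y-15:y+75,x:x+60],(400,600),interpolation=cv2.INTER_CUBIC)
    o.append(np.clip(z*1.5,0,255).astype(np.uint8))
cv2.imwrite(sys.argv[1],np.hstack(o))
E
python3 p.py pics/h1.png
```

```text
t 8.5333 pos [0.4843 0.1626 0.0597] xdir yaw 1.9328 tilt [ 1.e-04  0.e+00 -1.e+00]
travel mm [-0.7 -0.7 28.7] turn [ 0.0001  0.     -0.0002]
F [-0.54 -0.34 -2.2 ] M [-0.08  -0.138 -0.025] open 0.323 gf 24.94
```

View pics/h1.png

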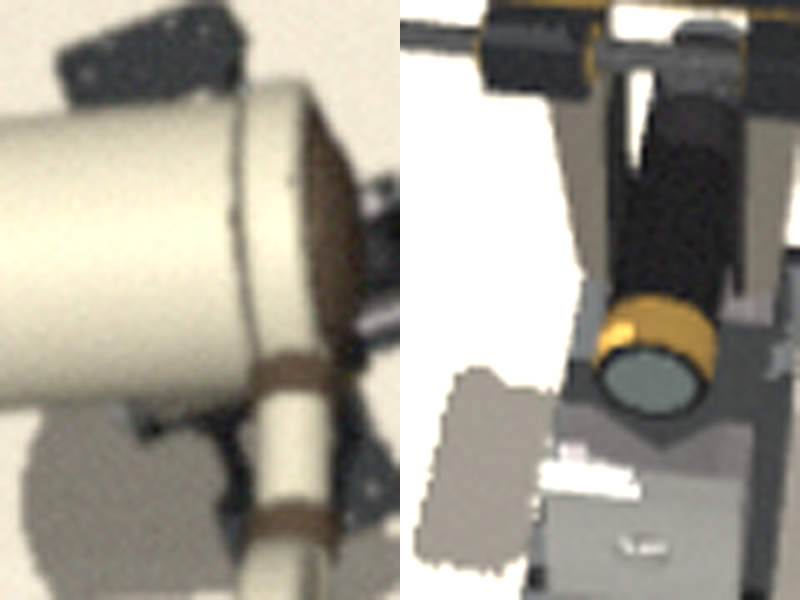

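The scene view shows the barrel level over the V. The lens face is centred at about (278,302) and the near land's V bottom at about (279,312). I'll check the lateral offset against the calibration.

```bash
python3 - <<'E'
from h import *
V=[.480,.172,.362]
B=[.4843,.1626,1.9328-np.pi/2]
print("lens pred",proj("scene",place(B,[[0,.056,.0784],[0.001,.056,.0784],[0,.057,.0784]])),"obs 278.3 302")
print("Vbot pred",proj("scene",place(V,[[0,.055,.029],[.001,.055,.029]])),"obs 279 312")
c,s=np.cos(V[2]),np.sin(V[2]);d=np.array(B[:2])-V[:2]
print("block-frame mid",c*d[0]+s*d[1],-s*d[0]+c*d[1])
E
```

```text
lens pred [[278.54981985 302.23640355]
 [277.96190033 302.17680565]
 [278.47195856 302.71791879]] obs 278.3 302
Vbot pred [[278.47032075 324.24864786]
 [277.90316465 324.18791273]] obs 279 312
block-frame mid 0.0006923527181309777 -0.010313614677391081
```

```bash
python3 - <<'E'
from h import *
for yw in(.356,.362,.367):
  V=[.480,.172,yw]
  print(proj("scene",place(V,[[0,-.030,.029],[0,.03,.029],[0.001,-.03,.029],[.001,.03,.029]])).round(1).tolist(),"obs 282.7 286.8, 279 312.1")
  print(proj("top",place(V,[[0,.0425,.035],[0,-.0425,.035]])).round(1).tolist())
E
```

```text
[[284.4, 286.4], [280.2, 312.4], [283.9, 286.3], [279.6, 312.3]] obs 282.7 286.8, 279 312.1
[[190.5, 250.0], [221.5, 238.4]]
[[284.3, 286.3], [280.3, 312.4], [283.8, 286.3], [279.7, 312.3]] obs 282.7 286.8, 279 312.1
[[190.5, 250.1], [221.4, 238.3]]
[[284.2, 286.3], [280.4, 312.4], [283.7, 286.3], [279.8, 312.3]] obs 282.7 286.8, 279 312.1
[[190.5, 250.2], [221.4, 238.2]]
```

Call:
step_arm --claw '[28,28,28,28,28,28,28,28,28,28,28,28]' --travel '[[0,0.7,4],[0,0,6],[0,0,6],[0,0,5],[0,0,3],[0,0,1],[0,0,0],[3,0,0],[3,0,0],[2,0,0],[1,0,0],[0,0,0]]' --angular '[[0,0,0],[0,0,0],[0,0,0],[0,0,0],[0,0,0],[0,0,0],[0,0,0],[0,0,0],[0,0,0],[0,0,0],[0,0,0],[0,0,0]]'

```text
t: 9.63
eef_pos: [0.4815, 0.1716, 0.0347]
tool_rot: [0.568, 0.823, 0.0, 0.0]
wrist_force: [-0.7, 0.5, -0.5]
opening: 0.319
gripper_force: 24.9
```

```bash
python3 g.py .4786 .1757 .0313 1.933
```

```text
t 9.6333 pos [0.4815 0.1716 0.0347] xdir yaw 1.9333 tilt [ 2.e-04  1.e-04 -1.e+00]
travel mm [ 4.9 -1.3  3.4] turn [ 0.0002 -0.      0.0003]
F [-0.68  0.48 -0.54] M [ 0.05  -0.077 -0.023] open 0.319 gf 24.94
```

Call:
step_arm --claw '[28,28,28,28,28]' --travel '[[1,0,0],[1,0,0],[1,0,0],[0,0,0],[0,0,0]]' --angular '[[0,0,0],[0,0,0],[0,0,0],[0,0,0],[0,0,0]]'

```text
t: 10.05
eef_pos: [0.4805, 0.1741, 0.0346]
tool_rot: [0.568, 0.823, -0.0, -0.0]
wrist_force: [0.1, 0.2, -1.0]
opening: 0.321
gripper_force: 24.9
```

Call:
step_arm --claw '[28,28,28,28]' --travel '[[1,0,0],[0,0,0],[0,0,0],[0,0,0]]' --angular '[[0,0,0],[0,0,0],[0,0,0],[0,0,0]]'

```text
t: 10.38
eef_pos: [0.4802, 0.175, 0.0346]
tool_rot: [0.568, 0.823, 0.0, 0.0]
wrist_force: [-0.9, 0.4, -1.6]
opening: 0.321
gripper_force: 24.9
```

Call:
step_arm --claw '[28,28,28,28]' --travel '[[1,0,0],[0,0,0],[0,0,0],[0,0,0]]' --angular '[[0,0,0],[0,0,0],[0,0,0],[0,0,0]]'

```text
t: 10.72
eef_pos: [0.4798, 0.176, 0.0346]
tool_rot: [0.568, 0.823, -0.0, -0.0]
wrist_force: [0.2, 0.3, -1.9]
opening: 0.319
gripper_force: 24.9
```

No contact yet, so I continue in 1 mm steps.

Call:
step_arm --claw '[28,28,28,28]' --travel '[[1,0,0],[0,0,0],[0,0,0],[0,0,0]]' --angular '[[0,0,0],[0,0,0],[0,0,0],[0,0,0]]'

```text
t: 11.05
eef_pos: [0.4796, 0.1768, 0.0347]
tool_rot: [0.568, 0.823, 0.0, 0.0]
wrist_force: [-0.8, -0.8, -2.2]
opening: 0.319
gripper_force: 24.9
```

Call:
step_arm --claw '[28,28,28,28]' --travel '[[1,0,0],[0,0,0],[0,0,0],[0,0,0]]' --angular '[[0,0,0],[0,0,0],[0,0,0],[0,0,0]]'

```text
t: 11.38
eef_pos: [0.4797, 0.1769, 0.0348]
tool_rot: [0.568, 0.823, -0.0, 0.001]
wrist_force: [1.0, -3.8, -1.5]
opening: 0.32
gripper_force: 24.9
```

Call:
step_arm --claw '[28,28,28,28]' --travel '[[0.5,0,0],[0,0,0],[0,0,0],[0,0,0]]' --angular '[[0,0,0],[0,0,0],[0,0,0],[0,0,0]]'

```text
t: 11.72
eef_pos: [0.4797, 0.177, 0.0348]
tool_rot: [0.568, 0.823, -0.001, 0.001]
wrist_force: [1.8, -6.6, -1.3]
opening: 0.32
gripper_force: 24.9
```

Stop contact is clear: about 7 N along -tool x. I ease back and lower into the V.

Call:
step_arm --claw '[28,28,28,28,28,28,28,28]' --travel '[[-1.4,0,0],[0,0,0],[0,0,0.7],[0,0,0.7],[0,0,0.6],[0,0,0],[0,0,0],[0,0,0]]' --angular '[[0,0,0],[0,0,0],[0,0,0],[0,0,0],[0,0,0],[0,0,0],[0,0,0],[0,0,0]]'

```text
t: 12.38
eef_pos: [0.4799, 0.177, 0.0329]
tool_rot: [0.568, 0.823, 0.0, 0.0]
wrist_force: [3.0, -1.6, -0.1]
opening: 0.321
gripper_force: 24.9
```

Call:
step_arm --claw '[28,28,28,28]' --travel '[[0,0,0.7],[0,0,0],[0,0,0],[0,0,0]]' --angular '[[0,0,0],[0,0,0],[0,0,0],[0,0,0]]'

```text
t: 12.72
eef_pos: [0.4801, 0.1771, 0.0325]
tool_rot: [0.568, 0.823, 0.0, 0.001]
wrist_force: [0.6, -2.8, 6.8]
opening: 0.321
gripper_force: 24.9
```

Call:
step_arm --claw '[28,28,28,28]' --travel '[[0,0,0.7],[0,0,0],[0,0,0],[0,0,0]]' --angular '[[0,0,0],[0,0,0],[0,0,0],[0,0,0]]'

```text
t: 13.05
eef_pos: [0.4803, 0.177, 0.0324]
tool_rot: [0.568, 0.823, 0.0, 0.001]
wrist_force: [0.0, -2.4, 8.2]
opening: 0.322
gripper_force: 24.9
```

```bash
python3 g.py .4786 .1757 .0313 1.933
```

```text
t 13.05 pos [0.4803 0.177  0.0324] xdir yaw 1.9332 tilt [ 0.0016  0.     -1.    ]
travel mm [-0.6 -2.1  1.1] turn [0.0015 0.0005 0.0002]
F [ 0.03 -2.39  8.18] M [-0.502 -0.09   0.24 ] open 0.322 gf 24.93
```

Seated: the axis is about 50 mm above the desk and the barrel touches the stop. I unload, release, rise, and close above it so I can press from the top.

Call:
step_arm --claw '[28,28,34,36,38,42,46,50,60,65,65,65]' --travel '[[0,0,-0.8],[0,0,0],[0,0,0],[0,0,0],[0,0,0],[0,0,0],[0,0,0],[0,0,0],[0,0,0],[0,0,0],[0,0,0],[0,0,0]]' --angular '[[0,0,0],[0,0,0],[0,0,0],[0,0,0],[0,0,0],[0,0,0],[0,0,0],[0,0,0],[0,0,0],[0,0,0],[0,0,0],[0,0,0]]'

```text
t: 14.05
eef_pos: [0.4794, 0.1769, 0.032]
tool_rot: [0.568, 0.823, 0.0, -0.0]
wrist_force: [0.1, 0.3, 0.2]
opening: 0.648
gripper_force: 0.0
```

```bash
python3 g.py .4803 .177 .085 1.933
```

```text
t 14.05 pos [0.4794 0.1769 0.032 ] xdir yaw 1.9328 tilt [-0.  0. -1.]
travel mm [ -0.3   0.8 -53. ] turn [ 0.     -0.     -0.0002]
F [0.08 0.3  0.15] M [-0.003 -0.097 -0.02 ] open 0.648 gf 0.0
```

Call:
step_arm --claw '[65,65,65,65,65,65,65,65,65,65,65]' --travel '[[0,0,-3],[0,0,-5],[0,0,-8],[0,0,-8],[0,0,-8],[0,0,-8],[0,0,-8],[0,0,-5],[0,0.9,-2],[0,0,0],[0,0,0]]' --angular '[[0,0,0],[0,0,0],[0,0,0],[0,0,0],[0,0,0],[0,0,0],[0,0,0],[0,0,0],[0,0,0],[0,0,0],[0,0,0]]'

```text
t: 14.97
eef_pos: [0.4801, 0.1773, 0.0869]
tool_rot: [0.568, 0.823, -0.0, -0.0]
wrist_force: [-0.2, -0.4, -0.9]
opening: 0.646
gripper_force: 0.0
```

Call:
step_arm --claw '[50,30,10,0,0,0,0,0,0,0,0,0]' --travel '[[0,0,0],[0,0,0],[0,0,0],[0,0,0],[0,0,0],[0,0,0],[0,0,0],[0,0,0],[0,0,0],[0,0,0],[0,0,0],[0,0,0]]' --angular '[[0,0,0],[0,0,0],[0,0,0],[0,0,0],[0,0,0],[0,0,0],[0,0,0],[0,0,0],[0,0,0],[0,0,0],[0,0,0],[0,0,0]]' --force 10

```text
t: 15.97
eef_pos: [0.4803, 0.1773, 0.087]
tool_rot: [0.568, 0.823, 0.0, 0.0]
wrist_force: [-0.1, -0.4, -1.5]
opening: 0.003
gripper_force: 0.0
```

```bash
python3 g.py .4803 .177 .066 1.933;python3 p.py pics/h2.png
```

```text
t 15.9667 pos [0.4803 0.1773 0.087 ] xdir yaw 1.9328 tilt [ 0.  0. -1.]
travel mm [-0.3 -0.1 21. ] turn [ 0.     -0.     -0.0002]
F [-0.09 -0.37 -1.53] M [-0.034 -0.142  0.015] open 0.003 gf 0.0
```

View pics/h2.png

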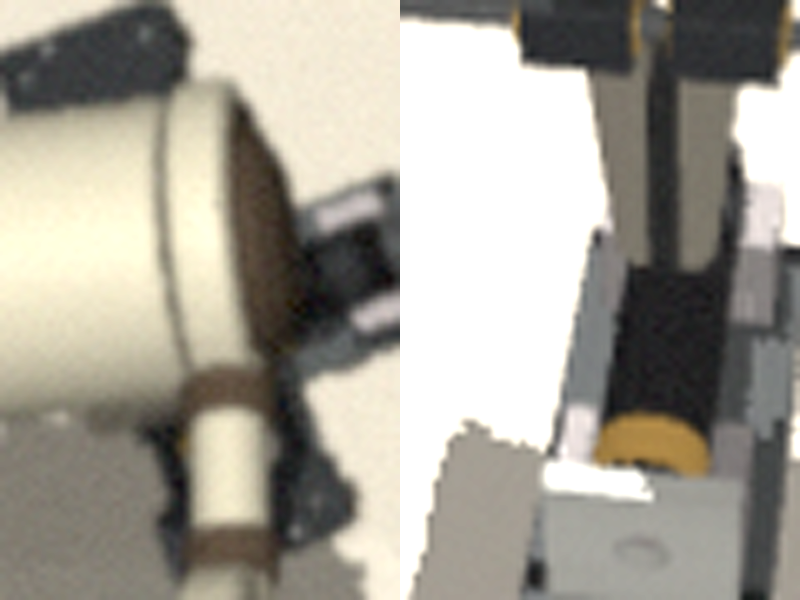

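The barrel lies in the V, with its ring at the stop around (655,450) in the crop. The closed fingers are centred over it. Pressing down now.

Call:
step_arm --claw '[0,0,0,0,0,0,0,0,0,0]' --travel '[[0,0,5],[0,0,6],[0,0,5],[0,0,3],[0,0,1],[0,0,0.5],[0,0,0.5],[0,0,0.5],[0,0,0],[0,0,0]]' --angular '[[0,0,0],[0,0,0],[0,0,0],[0,0,0],[0,0,0],[0,0,0],[0,0,0],[0,0,0],[0,0,0],[0,0,0]]'

```text
t: 16.9
eef_pos: [0.4804, 0.1773, 0.0657]
tool_rot: [0.568, 0.823, 0.0, 0.0]
wrist_force: [-0.2, -0.9, -0.9]
opening: 0.006
gripper_force: 0.0
```

Call:
step_arm --claw '[0,0,0,0]' --travel '[[0,0,0.5],[0,0,0],[0,0,0],[0,0,0]]' --angular '[[0,0,0],[0,0,0],[0,0,0],[0,0,0]]'

```text
t: 17.23
eef_pos: [0.4805, 0.1773, 0.0653]
tool_rot: [0.568, 0.823, 0.0, 0.0]
wrist_force: [-0.2, 0.2, 2.2]
opening: 0.011
gripper_force: 1.1
```

Call:
step_arm --claw '[0,0,0,0]' --travel '[[0,0,0.5],[0,0,0],[0,0,0],[0,0,0]]' --angular '[[0,0,0],[0,0,0],[0,0,0],[0,0,0]]'

```text
t: 17.57
eef_pos: [0.4805, 0.1773, 0.0652]
tool_rot: [0.568, 0.823, 0.0, 0.0]
wrist_force: [-1.9, 0.3, 6.5]
opening: 0.007
gripper_force: 3.0
```

Call:
step_arm --claw '[0,0,0,0,0]' --travel '[[0,0,0.5],[0,0,0],[0,0,0],[0,0,0],[0,0,0]]' --angular '[[0,0,0],[0,0,0],[0,0,0],[0,0,0],[0,0,0]]'

```text
t: 17.98
eef_pos: [0.4806, 0.1773, 0.0652]
tool_rot: [0.568, 0.823, 0.0, 0.0]
wrist_force: [-3.4, -0.4, 9.0]
opening: 0.005
gripper_force: 4.6
```

Call:
step_arm --claw '[0,0,0,0,0,0]' --travel '[[0,0,0],[0,0,0],[0,0,0],[0,0,0],[0,0,0],[0,0,0]]' --angular '[[0,0,0],[0,0,0],[0,0,0],[0,0,0],[0,0,0],[0,0,0]]'

```text
t: 18.48
eef_pos: [0.4806, 0.1773, 0.0652]
tool_rot: [0.568, 0.823, 0.0, 0.0]
wrist_force: [-2.8, -0.7, 9.0]
opening: 0.006
gripper_force: 4.6
```

```bash
python3 g.py .4803 .177 .065 1.933;python3 p.py pics/h3.png
```

```text
t 18.4833 pos [0.4806 0.1773 0.0652] xdir yaw 1.933 tilt [ 4.e-04 -0.e+00 -1.e+00]
travel mm [-0.2 -0.4  0.2] turn [ 0.0004  0.0002 -0.    ]
F [-2.78 -0.68  8.98] M [-0.132  0.537 -0.007] open 0.006 gf 4.62
```

View pics/h3.png

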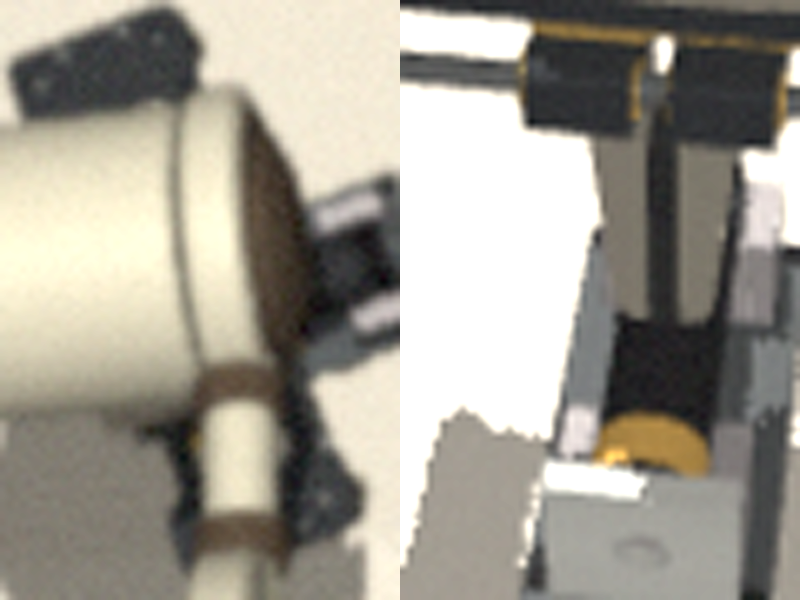

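Pressing at 9 N, but with about 2.9 N sideways. I trim that out.

Call:
step_arm --claw '[0,0,0,0,0,0]' --travel '[[0,-0.4,0.15],[0,0,0],[0,0,0],[0,0,0],[0,0,0],[0,0,0]]' --angular '[[0,0,0],[0,0,0],[0,0,0],[0,0,0],[0,0,0],[0,0,0]]'

```text
t: 19.08
eef_pos: [0.4805, 0.1773, 0.0651]
tool_rot: [0.568, 0.823, 0.0, 0.0]
wrist_force: [-2.2, -1.2, 9.9]
opening: 0.005
gripper_force: 4.5
```

```bash
python3 g.py .4803 .177 .065 1.933
```

```text
t 19.0833 pos [0.4805 0.1773 0.0651] xdir yaw 1.9329 tilt [ 1.1e-03  2.0e-04 -1.0e+00]
travel mm [-0.2 -0.3  0.1] turn [ 0.0011  0.0002 -0.0001]
F [-2.16 -1.24  9.91] M [-0.069  0.404  0.013] open 0.005 gf 4.54
```

Call:
step_arm --claw '[0,0,0,0,0,0]' --travel '[[0,-0.5,0],[0,0,0],[0,0,0],[0,0,0],[0,0,0],[0,0,0]]' --angular '[[0,0,0],[0,0,0],[0,0,0],[0,0,0],[0,0,0],[0,0,0]]'

```text
t: 19.58
eef_pos: [0.4805, 0.1773, 0.0652]
tool_rot: [0.568, 0.823, 0.001, 0.001]
wrist_force: [-0.5, 1.4, 7.7]
opening: 0.005
gripper_force: 3.8
```

```bash
python3 g.py .4803 .177 .065 1.933
```

```text
t 19.5833 pos [0.4805 0.1773 0.0652] xdir yaw 1.9328 tilt [ 2.3e-03  6.0e-04 -1.0e+00]
travel mm [-0.2 -0.3  0.2] turn [ 0.0023  0.0002 -0.0002]
F [-0.53  1.45  7.69] M [ 0.036  0.111 -0.009] open 0.005 gf 3.82
```

Call:
step_arm --claw '[0,0,0,0,0,0]' --travel '[[0,0,0.2],[0,0,0],[0,0,0],[0,0,0],[0,0,0],[0,0,0]]' --angular '[[0,0,0],[0,0,0],[0,0,0],[0,0,0],[0,0,0],[0,0,0]]'

```text
t: 20.08
eef_pos: [0.4805, 0.1773, 0.0651]
tool_rot: [0.568, 0.823, 0.001, 0.001]
wrist_force: [-1.4, 0.5, 8.7]
opening: 0.006
gripper_force: 4.5
```

Call:
step_arm --claw '[0,0,0]' --travel '[[0,0,0],[0,0,0],[0,0,0]]' --angular '[[0,0,0],[0,0,0],[0,0,0]]'

```text
t: 20.33
eef_pos: [0.4805, 0.1773, 0.0652]
tool_rot: [0.568, 0.823, 0.001, 0.001]
wrist_force: [-1.7, 0.9, 8.8]
opening: 0.008
gripper_force: 4.5
```

```bash
python3 -c "
from plant import ticket
print(ticket.hand_in())"
```

```text
the job is handed in; nothing more can be done
None
```

The brass-ringed barrel is seated in the V-block with its lens end against the stop. I handed it in with the closed fingers pressing down on its top at about 9–10 N by the wrist sensor.

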